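# Find the concealed push catch of the probe box

## Robot

A 6-joint arm with a two-finger parallel gripper is mounted at the origin on a cart in front of the work surface, level with it; the furniture and walls round the work are solid. World frame = base frame: x ahead of the robot, y to its left, z up, the work surface at z = 0. Lengths are in mm, angles in rad, forces in N, time in s.
With the tool pointing down it reaches from about 350 to 775 mm from the base axis. Payload 7.3 kg.
Tool frame: the origin (TCP) lies at the centre of the arm's flange, where the gripper is bolted on; the fingertips stand 178 mm ahead of it and the grasp point (between the pads) lies 159 mm ahead of it (bot.tcp_to_tips is the distance from the TCP to the fingertips, in mm); z points along the fingers, y is the direction in which the jaws open and shut (so a half turn about z gives the same grasp; the last joint's range is limited). The gripper opens to 92 mm and grips with 3 to 60 N. Pads are 19 mm wide; open, the fingers measure 130 mm over their backs; the gripper's body (75 mm by 190 mm) begins 47 mm behind the grasp point.
Start: joints at [0.963, 0.342, 1.524, -0, 1.275, -0.146], TCP at [233.899, 470.02, 404.741] pointing down, gripper open.
Joint ranges: [-2.53, 2.53], [-0.77, 2.02], [0.04, 2.7], [-1, 4.14], [0.28, 2.66], [-3.11, 3.11]. Speed limits (rad/s): [2.57, 2.57, 3.14, 3.14, 3.14, 3.14].

## Interface

Orientations are given as [roll, pitch, yaw] about the fixed x, y, z axes, in that order (R = Rz(yaw) Ry(pitch) Rx(roll)).
In Python, from plant import bot gives the robot as it stands.
- The arm moves only by the tool jog_arm, never from a script. Its argument "targets" is a list of rows, each a list of 5 numbers: the shift along the tool's x, y, z in cm, then the turn about the tool's z in degrees, then the gripper's target within -1 to 1 (shut at 1, half-way at 0, fully open at -1). In form: [[dx, dy, dz, twist, jaw], ...]. A call has 1 to 10 rows; each row shifts and turns the pose as measured when the row begins, along the tool's axes as they then stand; what a row does not reach is not made up. A row lasts 1/12 s, in which the tool goes at most 41.7 mm and 7.16 degrees, less where a joint would pass 70% of its speed; a pose out of reach is approached as far as the arm can. A call with a gripper value outside its range is refused whole. The fingers move at their own pace and stop on an object; the grip force is fixed at half the most. Time passes only in rows, so rows that do not move let the fingers close. It gives the time, the measured TCP pose, the force and the opening at its end, in the units of the state.
- bot.get_obs(): the state, without advancing time (a new reading comes with each control period).
- bot.capture(name): name is "scene" or "top" or "wrist"; returns the picture (384x512x3 uint8, blue, green, red); there is no depth.
- bot.calibration(name): a dict with "intrinsics" (3x3 intrinsics, pixels), "R" (3x3) and "t" (3): a world point X has camera coordinates R X + t. Camera axes: x right, y down, z forward; pixel columns grow to the right and rows downward; lengths in mm; the calibration is good to about 2 mm. The wrist camera is an equidistant fisheye: a pixel r from the principal point sees the ray r / f radians off the axis. A picture is of the moment at which its call begins: read the wrist's pose just before it. calibration takes no time and is no camera call; for the wrist camera it gives the pose at the moment of the call.
- bot.close_job(): hands the job in, once; it reports no verdict.
The state is a dict: "time": time; "joint_positions": joint angles; "dq": joint speeds; "tau": joint torques, N m; "tool_pos": TCP position; "tcp_rot": TCP orientation; "contact_force": force on the tool from outside, world axes, zero at the start; "moment": the same for the moment, N m; "grip_width": finger opening in mm.
Only numpy, scipy, OpenCV 4.12 (cv2) and the standard library are available. Lean on these libraries where they do the work, as an engineer would, in place of code of your own. Each camera call takes 0.05 s, during which the arm holds its last target.

## Task

The low steel box on the table has no handle: its lid is let go by a concealed push catch, one of the five black fields set side by side in the panel along its front. Feel across the panel with the fingertips for the field that lies slightly recessed and gives way, press it fully home so that the lid pops ajar, and draw the hand back clear of everything. Open the lid only by its catch, without touching the lid itself, and leave the things standing around where they are.

Things in the scene. Friction and masses are not known exactly. Their poses are not given: they have to be found in the camera images.
- probe_box: low stainless steel box fixed to the table, 184 (x) x 290 (y) x 60 mm high; origin at the centre of its underside, z up, -x is its front (towards the robot), y along its length. Its top is flat; a panel of five black fields lies along the front of the top, the lid behind it
- panel (a point): centre of the panel, on the box's top face, x -49, y 0, z 60 mm in the box's frame. Five black fields, each 50 (x) x 51 mm (y), lie in a row along the box's y, centred at y = -104, -52, 0, +52, +104 mm. Four are rigid dummies flush with the top; one, a different one each time, is the catch: its face lies 2 mm below the top and goes down 5 mm more
- lid_edge (a point): middle of the lid's front edge, on its top face; shut, at x +7, y 0, z 60 mm in the box's frame. The lid is an aluminium plate 70 (x) x 200 mm (y), flush with the top, hinged along its rear edge at x = +77 mm
- catch (a joint): travel of the catch in m: 0 untouched, 0.005 fully home. It moves straight down against a friction of about 4 N, stays where it is left and does not spring back; it bottoms on a stop
- lid (a joint): opening angle of the lid in rad: 0 shut and flush, 0.5 popped ajar (its front edge then stands 34 mm above the box). The catch drives it by a linkage, 0.1 rad for each mm, and it stays where the catch has put it
- ticket_block: loose aluminium ticket holder with a slot, 32 x 92 x 30 mm, origin at the centre of its underside; a bystander
- deli_cup: loose deli cup with a blue lid, 86 x 78 x 59 mm, origin at the centre of its underside; a bystander
- salt_shaker: loose salt shaker, 44 mm across, 90 mm high, origin at the centre of its underside; a bystander
- marker: loose yellow marker lying on the table, 15 x 120 x 15 mm, origin at the centre of its underside; a bystander

How it is judged (in metres and radians):
On the way:
1. the catch has been pushed fully home (value of joint catch above 0.0042 m), for 0.1 s.
At the end, for the whole second after the job is handed in: the catch is home (more than 4.2 of its 5 mm), the lid stands ajar (more than 0.40 rad) and at rest, and each bystander is within 20 mm of where it stood, cup and shaker upright (value of joint catch above 0.0042 m and value of joint lid above 0.4 rad and velocity of joint lid between -0.05 and 0.05 rad/s and distance of each of ticket_block, deli_cup, salt_shaker, marker from where it was at the start of the episode below 0.02 m and angle between each of deli_cup, salt_shaker's own z axis and vertical below 0.2 rad); the robot touches nothing.
It fails at once if the robot touches the lid (contact force between any of the fingers, the arm and lid above 0.5 N).
It fails at once if a thing standing around is moved more than 20 mm, or lifted (distance of any of ticket_block, deli_cup, salt_shaker, marker from where it was at the start of the episode above 0.02 m).
It also fails if it takes over 48 s, if anything falls off the work surface, if the arm or the gripper's body presses on something with over 40 N, if the wrist force passes 120 N, or if a joint passes its speed limit or range.

## Working session

There is one attempt and no reset: what is moved stays moved. The work goes in short steps, Python scripts to look and compute and a tool call to move; the robot and the scene stay as the last step left them, time stands still between calls to the robot, and variables do not carry over. Pictures are saved under pics/ and viewed, and the job is handed in when it is done.

Besides the shell and the picture viewer there is one more tool, called after ">>>" in YAML: its name, and indented under it one key for each argument. jog_arm: Moves the arm, as the interface text tells. Its arguments: {"type":"object","properties":{"targets":{"type":"array"}},"required":["targets"]}

```bash
mkdir -p pics; ls; python3 - <<'E'
from plant import bot
import cv2,numpy as np
print(bot.get_obs()); print(bot.tcp_to_tips)
for n in ("scene","top","wrist"):
    c=bot.calibration(n); print(n,c)
    cv2.imwrite(f"pics/{n}0.png",bot.capture(n))
E
```

```text
pics
{'time': 0.0, 'joint_positions': array([ 9.63015189e-01,  3.42700800e-01,  1.52498788e+00, -3.06187443e-05,
        1.27542189e+00, -1.46008520e-01]), 'dq': array([-0.00055911,  0.00161942, -0.00056833, -0.00168197, -0.00069287,
       -0.00061417]), 'tau': array([-9.16392273e-04, -4.31242132e+01, -2.44215381e+01,  7.18252128e-02,
        5.59131510e-02, -1.86590946e-04]), 'tool_pos': array([233.81639206, 469.90808556, 404.06631711]), 'tcp_rot': array([-3.14008664e+00, -1.91873196e-04,  2.67982883e+00]), 'contact_force': array([-0.68396894,  0.42915299, -0.37866605]), 'moment': array([-0.0348359 ,  0.00706111,  0.01877103]), 'grip_width': 91.96542697663148}
178.0
scene {'intrinsics': array([[467.22384277,   0.        , 252.50806932],
       [  0.        , 467.22384277, 189.83932454],
       [  0.        ,   0.        ,   1.        ]]), 'R': array([[ 0.74722887, -0.66414054,  0.02379829],
       [-0.26326954, -0.32870685, -0.90699557],
       [ 0.61019519,  0.6714679 , -0.42046722]]), 't': array([-382.28845585,  224.92819197,  953.8694547 ])}
top {'intrinsics': array([[403.72513838,   0.        , 260.92765599],
       [  0.        , 403.72513838, 188.69602924],
       [  0.        ,   0.        ,   1.        ]]), 'R': array([[ 0.02927508, -0.99957035,  0.00144367],
       [-0.99568976, -0.02928852, -0.08800045],
       [ 0.08800492,  0.00113877, -0.99611939]]), 't': array([  29.22667054,  556.67200398, 1168.05681797])}
wrist {'intrinsics': array([[297.31863964,   0.        , 260.55608143],
       [  0.        , 297.31863964, 189.20910177],
       [  0.        ,   0.        ,   1.        ]]), 'R': array([[ 0.44651383,  0.89477496, -0.00178258],
       [ 0.86051927, -0.42887176,  0.27491017],
       [ 0.24521824, -0.12428514, -0.96146826]]), 't': array([-524.20253553,  -33.22567854,  390.13974275])}
```

View pics/scene0.png

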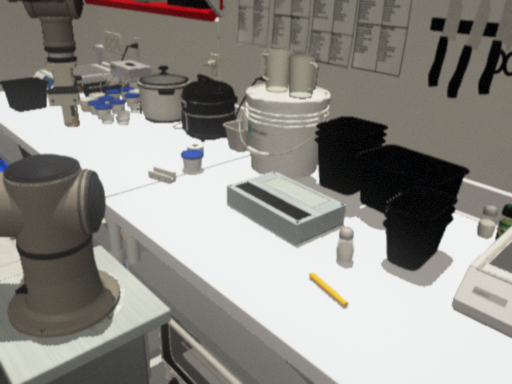

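View pics/top0.png

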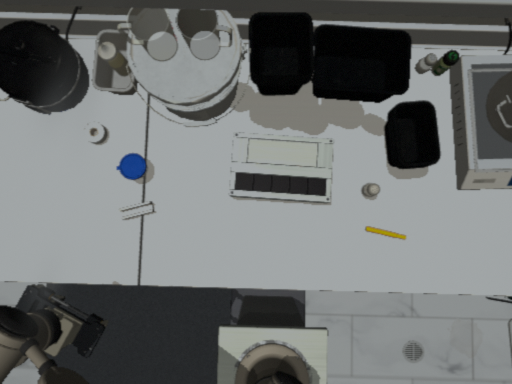

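View pics/wrist0.png

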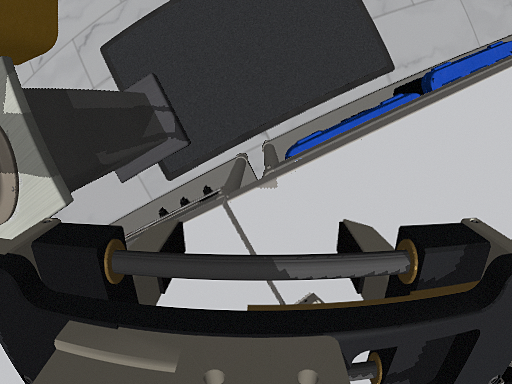

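The views show the box at about (281,168) in the top picture, its black panel at (235–327, 172–196), the shaker at (371,190) and the marker at (385,232). The ticket block is at (137,210) and the cup at (132,166). I'll locate the black panel and the box corners next.

```bash
cat > h.py <<'E'
import numpy as np,cv2
from plant import bot
def ray(c,uv):
    K=np.array(c["intrinsics"]);R=np.array(c["R"]);t=np.array(c["t"])
    d=np.linalg.inv(K)@np.array([uv[0],uv[1],1.]); return -R.T@t, R.T@d
def toplane(c,uv,z):
    o,d=ray(c,uv); return o+d*(z-o[2])/d[2]
def proj(c,X):
    p=np.array(c["R"])@np.array(X,float)+np.array(c["t"]); 
    q=np.array(c["intrinsics"])@p; return q[:2]/q[2]
E
python3 - <<'E'
from h import *
im=cv2.imread("pics/top0.png"); c=bot.calibration("top")
g=cv2.cvtColor(im,cv2.COLOR_BGR2GRAY)
m=np.zeros_like(g); m[165:205,225:340]=(g[165:205,225:340]<75)*255
m=cv2.morphologyEx(m,cv2.MORPH_CLOSE,np.ones((3,3)))
cs,_=cv2.findContours(m,0,2); k=max(cs,key=cv2.contourArea)
r=cv2.minAreaRect(k); print(r)
for p in cv2.boxPoints(r): print(p,toplane(c,p,60).round(1))
print("centre",toplane(c,r[0],60).round(1))
cv2.imwrite("pics/topz.png",cv2.resize(im[110:260,220:420],None,fx=4,fy=4,interpolation=cv2.INTER_CUBIC))
s=cv2.imread("pics/scene0.png"); cv2.imwrite("pics/scz.png",cv2.resize(s[150:320,200:400],None,fx=3.5,fy=3.5,interpolation=cv2.INTER_CUBIC))
hsv=cv2.cvtColor(im,cv2.COLOR_BGR2HSV)
for n,lo,hi,z in(("marker",(15,120,80),(40,255,255),15),("cup",(100,120,60),(130,255,255),59)):
    mm=cv2.inRange(hsv,lo,hi); cs,_=cv2.findContours(mm,0,2); k=max(cs,key=cv2.contourArea); rr=cv2.minAreaRect(k); print(n,rr,toplane(c,rr[0],z).round(0))
print("shaker",toplane(c,(372,189),90),"block",toplane(c,(137,209),30))
E
```

```text
((280.2884521484375, 183.76966857910156), (90.33572387695312, 17.051321029663086), 3.900493860244751)
[234.64526 189.20308] [548.8 120.7  60. ]
[235.80518 172.19127] [597.9 119.1  60. ]
[325.93164 178.33626] [ 587.8 -140.3   60. ]
[324.77173 195.34807] [ 538.7 -137.7   60. ]
centre [568.3  -9.6  60. ]
marker ((385.4706115722656, 232.61767578125), (40.503448486328125, 4.365641117095947), 14.03624439239502) [ 437. -326.   15.]
cup ((132.75, 165.75), (24.74873924255371, 25.455846786499023), 45.0) [608. 417.  59.]
shaker [ 558.05655702 -264.53828433   90.        ] block [484.81365334 406.25044732  30.        ]
```

```bash
ls pics
```

```text
scene0.png
scz.png
top0.png
topz.png
wrist0.png
```

View pics/topz.png

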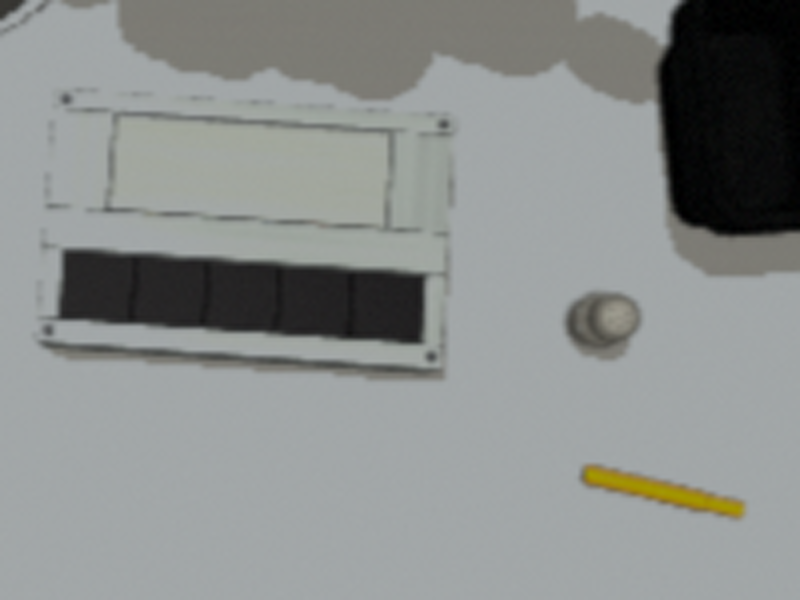

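View pics/scz.png

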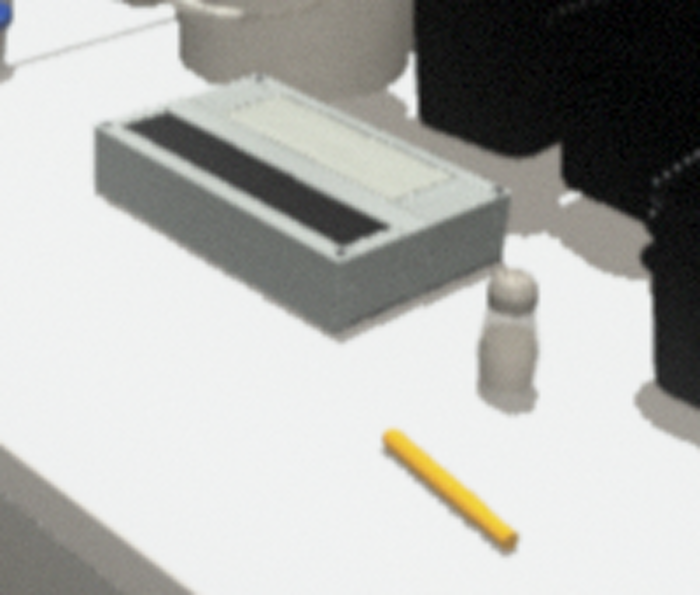

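The top view puts the panel centre at about (568, −10, 60) with box yaw about −0.04 rad. I'll use the closed fingertips with the jaws along the box's y. First I'll turn the tool and close the fingers, then travel high.

>>> jog_arm:
  targets:
    - [0,0,0,-7,1]
    - [0,0,0,-7,1]
    - [0,0,0,-7,1]
    - [0,0,0,-3,1]

```text
time: 0.48
tool_pos: [233.7, 469.7, 402.9]
tcp_rot: [-3.138, -0.002, 3.113]
contact_force: [0.4, -0.0, -0.2]
grip_width: 69.8
```

```bash
cat >> h.py <<'E'
from scipy.spatial.transform import Rotation as Ro
P=np.array([568.3,-9.6,60.]); TH=-0.039
bx=np.array([np.cos(TH),np.sin(TH),0]); by=np.array([-np.sin(TH),np.cos(TH),0])
def todo(y,ztip,xo=-3):
    o=bot.get_obs(); R=Ro.from_euler("xyz",o["tcp_rot"]).as_matrix()
    tip=o["tool_pos"]+R@[0,0,178.]
    g=P+bx*xo+by*y; g[2]=ztip
    print("t",round(o["time"],2),"tip",tip.round(1),"force",o["contact_force"].round(2),"grip",round(o["grip_width"],1),"rpy",o["tcp_rot"].round(3))
    print("delta tool cm",(R.T@(g-tip)/10).round(2),"twist deg",np.degrees(o["tcp_rot"][2]-(np.pi+TH)).round(1),"box xy",((tip-P)@bx).round(1),((tip-P)@by).round(1))
E
python3 - <<'E'
from h import *
todo(104,85)
E
```

```text
t 0.48 tip [233.3 469.1 224.9] force [ 0.44 -0.04 -0.21] grip 69.8 rpy [-3.138e+00 -2.000e-03  3.113e+00]
delta tool cm [-34.69 -36.45  14.04] twist deg 0.6 box xy -353.5 465.3
```

>>> jog_arm:
  targets:
    - [-2.7,-2.8,0.2,0.6,1]
    - [-2.7,-2.8,0.2,0,1]
    - [-2.7,-2.8,0.2,0,1]
    - [-2.7,-2.8,0.2,0,1]
    - [-2.7,-2.8,0.2,0,1]
    - [-2.7,-2.8,0.2,0,1]
    - [-2.7,-2.8,0.2,0,1]
    - [-2.7,-2.8,0.2,0,1]
    - [-2.7,-2.8,0.2,0,1]
    - [-2.7,-2.8,0.2,0,1]

```text
time: 1.32
tool_pos: [499.8, 174.4, 379.8]
tcp_rot: [-3.14, -0.006, 3.121]
contact_force: [0.4, 0.6, 0.1]
grip_width: 3.2
```

```bash
python3 - <<'E'
from h import *
todo(104,85)
E
```

```text
t 1.32 tip [498.7 174.1 201.8] force [0.4  0.64 0.07] grip 3.2 rpy [-3.14  -0.006  3.121]
delta tool cm [-7.3  -7.8  11.65] twist deg 1.1 box xy -76.7 180.9
```

>>> jog_arm:
  targets:
    - [-2.4,-2.6,1.0,1,1]
    - [-2.4,-2.6,1.0,0,1]
    - [-1.2,-1.4,3.0,0,1]
    - [-0.8,-0.8,3.0,0,1]
    - [0,0,2.5,0,1]
    - [0,0,0,0,1]

```text
time: 1.82
tool_pos: [573.0, 85.0, 270.1]
tcp_rot: [-3.139, -0.001, 3.093]
contact_force: [-1.3, 0.0, -1.1]
grip_width: 0.5
```

```bash
python3 - <<'E'
from h import *
todo(104,85)
cv2.imwrite("pics/w1.png",bot.capture("wrist")); cv2.imwrite("pics/s1.png",bot.capture("scene"));cv2.imwrite("pics/t1.png",bot.capture("top"))
todo(104,85)
E
```

```text
t 1.82 tip [572.9  84.5  92.1] force [-1.34  0.05 -1.06] grip 0.5 rpy [-3.139e+00 -1.000e-03  3.093e+00]
delta tool cm [0.4  0.98 0.71] twist deg -0.6 box xy 0.9 94.2
t 1.97 tip [576.   85.9  98.2] force [ 1.28 -0.12  0.55] grip 0.3 rpy [-3.139  0.009  3.095]
delta tool cm [0.72 0.83 1.32] twist deg -0.5 box xy 4.0 95.7
```

View pics/w1.png

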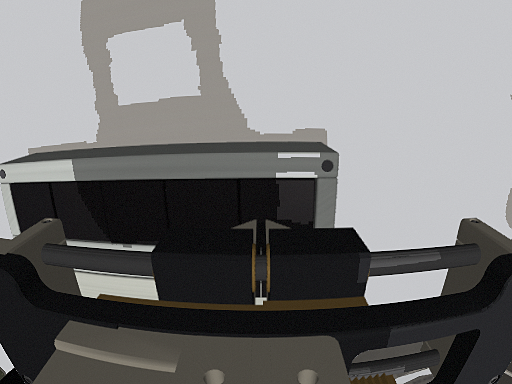

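View pics/s1.png

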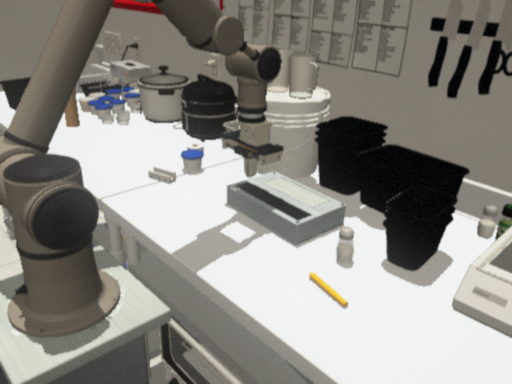

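View pics/t1.png

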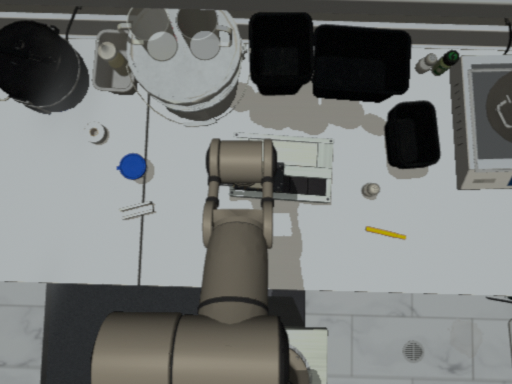

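The wrist view shows the fingers (about (262,250)) over the right-most (+y) field; the panel's front corners are near (18,183) and (316,178). I'll use it to cross-check the panel position.

```bash
python3 - <<'E'
from h import *
c=bot.calibration("wrist"); im=bot.capture("wrist"); cv2.imwrite("pics/w2.png",im)
cv2.imwrite("pics/w2z.png",cv2.convertScaleAbs(cv2.resize(im[150:290,0:350],None,fx=2.28,fy=2.28,interpolation=cv2.INTER_CUBIC),alpha=2.2,beta=10))
K=c["intrinsics"]
def wr(u,v,z):
    a=np.array([(u-K[0,2]),(v-K[1,2])]); r=np.hypot(*a); th=r/K[0,0]
    d=np.array([*(np.sin(th)*a/r),np.cos(th)]); o=-c["R"].T@c["t"]; d=c["R"].T@d
    return o+d*(z-o[2])/d[2]
for p in ((316,178),(20,183),(338,150),(337,160)): 
    X=wr(*p,60); print(p,X.round(1),"box",((X-P)@bx).round(1),((X-P)@by).round(1))
todo(104,75)
E
```

```text
(316, 178) [551.4 125.   60. ] box -22.1 133.9
(20, 183) [ 541.9 -124.6   60. ] box -21.9 -115.9
(338, 150) [532.5 140.4  60. ] box -41.6 148.5
(337, 160) [539.4 139.7  60. ] box -34.7 148.1
t 2.02 tip [576.4  86.1  99.1] force [0.21 0.03 0.64] grip 0.4 rpy [-3.139  0.011  3.095]
delta tool cm [0.77 0.8  2.4 ] twist deg -0.4 box xy 4.4 96.0
```

View pics/w2z.png

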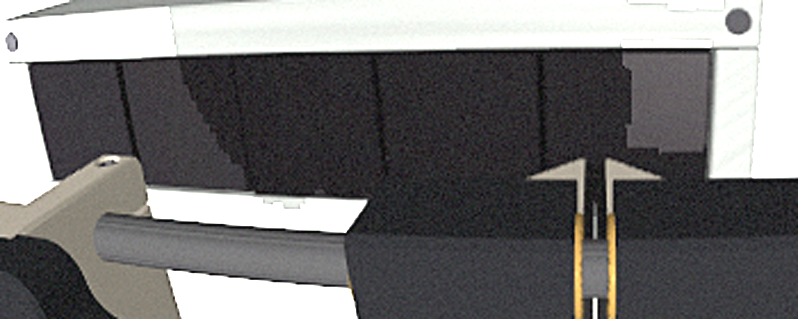

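The cross-check agrees to a few mm. Descending onto field +104.

>>> jog_arm:
  targets:
    - [0.4,0.5,1.2,-0.4,1]
    - [0.4,0.3,1.0,0,1]
    - [0,0,0.3,0,1]
    - [0,0,0,0,1]
    - [0,0,0,0,1]

```text
time: 2.43
tool_pos: [568.5, 98.2, 261.7]
tcp_rot: [-3.141, 0.029, 3.107]
contact_force: [0.5, 0.1, 0.1]
grip_width: 0.1
```

```bash
python3 - <<'E'
from h import *
todo(104,62)
E
```

```text
t 2.43 tip [573.6  97.9  83.8] force [0.46 0.13 0.11] grip 0.1 rpy [-3.141  0.029  3.107]
delta tool cm [ 0.47 -0.35  2.17] twist deg 0.3 box xy 1.1 107.6
```

>>> jog_arm:
  targets:
    - [0.2,-0.2,0.6,0,1]
    - [0.2,-0.1,0.5,0,1]
    - [0,0,0.3,0,1]
    - [0,0,0.2,0,1]

```text
time: 2.77
tool_pos: [565.5, 95.2, 247.9]
tcp_rot: [-3.141, 0.035, 3.108]
contact_force: [0.2, 0.6, 0.2]
grip_width: 0.2
```

```bash
python3 - <<'E'
from h import *
todo(104,60)
E
```

```text
t 2.77 tip [571.8  94.9  70. ] force [0.24 0.6  0.19] grip 0.2 rpy [-3.141  0.035  3.108]
delta tool cm [ 0.28 -0.05  1.  ] twist deg 0.3 box xy -0.6 104.6
```

>>> jog_arm:
  targets:
    - [0.2,0,0.3,0,1]
    - [0,0,0.2,0,1]
    - [0,0,0.2,0,1]

```text
time: 3.02
tool_pos: [563.6, 94.9, 239.8]
tcp_rot: [-3.141, 0.034, 3.107]
contact_force: [0.7, 0.4, -0.5]
grip_width: 0.1
```

>>> jog_arm:
  targets:
    - [0,0,0.15,0,1]
    - [0,0,0.1,0,1]

```text
time: 3.18
tool_pos: [563.7, 94.8, 238.1]
tcp_rot: [-3.141, 0.034, 3.107]
contact_force: [-6.4, -0.3, 19.1]
grip_width: 0.7
```

```bash
python3 - <<'E'
from h import *
todo(104,60)
E
```

```text
t 3.18 tip [569.7  94.5  60.2] force [-6.41 -0.27 19.12] grip 0.7 rpy [-3.141  0.034  3.107]
delta tool cm [ 0.04 -0.01  0.02] twist deg 0.3 box xy -2.6 104.1
```

Field +104 is rigid: 19 N at tip z = 60.2, flush. Next is +52.

>>> jog_arm:
  targets:
    - [0,0,-0.8,0,1]
    - [0,-1.8,-0.3,0,1]
    - [0,-2.0,0,0,1]
    - [0,-1.2,0,0,1]
    - [0,0,0,0,1]

```text
time: 3.6
tool_pos: [562.0, 44.3, 250.9]
tcp_rot: [-3.141, 0.036, 3.11]
contact_force: [0.6, 0.0, -0.5]
grip_width: 0.6
```

```bash
python3 - <<'E'
from h import *
todo(52,60)
E
```

```text
t 3.6 tip [568.4  44.   73. ] force [ 0.65  0.04 -0.5 ] grip 0.6 rpy [-3.141  0.036  3.11 ]
delta tool cm [ 0.15 -0.15  1.3 ] twist deg 0.4 box xy -1.9 53.5
```

>>> jog_arm:
  targets:
    - [0.1,-0.15,0.5,0,1]
    - [0,0,0.3,0,1]
    - [0,0,0.2,0,1]

```text
time: 3.85
tool_pos: [561.4, 42.9, 240.5]
tcp_rot: [3.141, 0.037, 3.108]
contact_force: [0.3, -0.3, 0.0]
grip_width: 0.6
```

>>> jog_arm:
  targets:
    - [0,0,0.15,0,1]
    - [0,0,0.1,0,1]

```text
time: 4.02
tool_pos: [561.5, 43.7, 238.1]
tcp_rot: [-3.141, 0.037, 3.109]
contact_force: [-6.9, -4.4, 22.7]
grip_width: 0.6
```

```bash
python3 - <<'E'
from h import *
todo(52,60)
E
```

```text
t 4.02 tip [568.   43.3  60.2] force [-6.92 -4.41 22.72] grip 0.6 rpy [-3.141  0.037  3.109]
delta tool cm [ 0.07 -0.09  0.02] twist deg 0.4 box xy -2.4 52.9
```

+52 is also rigid and flush (23 N at 60.2). Next is 0.

>>> jog_arm:
  targets:
    - [0,0,-0.8,0,1]
    - [0,-1.8,-0.3,0,1]
    - [0,-2.0,0,0,1]
    - [0,-1.3,0,0,1]
    - [0,0,0,0,1]

```text
time: 4.43
tool_pos: [559.7, -5.2, 249.9]
tcp_rot: [-3.141, 0.037, 3.116]
contact_force: [-0.7, -1.0, 0.8]
grip_width: 0.3
```

>>> jog_arm:
  targets:
    - [0.1,-0.1,0.5,0,1]
    - [0,0,0.3,0,1]
    - [0,0,0.2,0,1]

```text
time: 4.68
tool_pos: [559.2, -4.7, 239.3]
tcp_rot: [3.141, 0.038, 3.115]
contact_force: [0.5, 0.3, -0.5]
grip_width: 0.4
```

```bash
python3 - <<'E'
from h import *
todo(0,60)
E
```

```text
t 4.68 tip [565.9  -4.9  61.5] force [ 0.46  0.29 -0.47] grip 0.4 rpy [3.141 0.038 3.115]
delta tool cm [ 0.06 -0.46  0.14] twist deg 0.7 box xy -2.6 4.6
```

>>> jog_arm:
  targets:
    - [0,-0.4,0,0.7,1]
    - [0,-0.1,0.1,0,1]

```text
time: 4.85
tool_pos: [558.9, -8.2, 238.1]
tcp_rot: [3.14, 0.037, 3.104]
contact_force: [-5.4, -0.0, 22.0]
grip_width: 0.6
```

>>> jog_arm:
  targets:
    - [0,0,0.15,0,1]
    - [0,0,0.1,0,1]

```text
time: 5.02
tool_pos: [558.8, -8.0, 238.3]
tcp_rot: [3.141, 0.037, 3.105]
contact_force: [-2.4, -1.3, 6.4]
grip_width: 0.1
```

```bash
python3 - <<'E'
from h import *
todo(0,60)
E
```

```text
t 5.02 tip [565.4  -8.2  60.4] force [-2.44 -1.26  6.39] grip 0.1 rpy [3.141 0.037 3.105]
delta tool cm [ 0.01 -0.13  0.04] twist deg 0.1 box xy -2.9 1.3
```

Field 0 is rigid at 60.3. Next is −52.

>>> jog_arm:
  targets:
    - [0,0,-0.8,0,1]
    - [0,-1.8,-0.3,0,1]
    - [0,-2.0,0,0,1]
    - [0,-1.4,0,0,1]
    - [0,0,0,0,1]

```text
time: 5.43
tool_pos: [556.9, -59.3, 251.9]
tcp_rot: [3.141, 0.039, 3.108]
contact_force: [-0.1, -0.2, -0.2]
grip_width: 0.3
```

```bash
python3 - <<'E'
from h import *
todo(-52,60)
E
```

```text
t 5.43 tip [563.9 -59.5  74.1] force [-0.14 -0.19 -0.22] grip 0.3 rpy [3.141 0.039 3.108]
delta tool cm [ 0.11 -0.19  1.4 ] twist deg 0.3 box xy -2.5 -50.1
```

>>> jog_arm:
  targets:
    - [0,-0.2,0.5,0,1]
    - [0,0,0.3,0,1]
    - [0,0,0.2,0,1]

```text
time: 5.68
tool_pos: [557.5, -60.5, 242.0]
tcp_rot: [3.141, 0.041, 3.107]
contact_force: [0.3, 1.0, -0.4]
grip_width: 0.4
```

>>> jog_arm:
  targets:
    - [0,0,0.15,0,1]
    - [0,0,0.1,0,1]

```text
time: 5.85
tool_pos: [557.5, -59.1, 238.4]
tcp_rot: [3.14, 0.039, 3.108]
contact_force: [-0.2, -0.1, 0.4]
grip_width: 0.6
```

```bash
python3 - <<'E'
from h import *
todo(-52,60)
E
```

```text
t 5.85 tip [564.5 -59.1  60.6] force [-0.18 -0.1   0.38] grip 0.6 rpy [3.14  0.039 3.108]
delta tool cm [ 0.11 -0.23  0.05] twist deg 0.3 box xy -1.9 -49.7
```

>>> jog_arm:
  targets:
    - [0.1,-0.25,0,0,1]
    - [0,0,0.1,0,1]

```text
time: 6.02
tool_pos: [556.3, -60.7, 236.8]
tcp_rot: [3.14, 0.038, 3.11]
contact_force: [-0.2, -0.1, 0.0]
grip_width: 0.4
```

>>> jog_arm:
  targets:
    - [0,0,0.1,0,1]

```text
time: 6.1
tool_pos: [556.4, -60.6, 235.9]
tcp_rot: [3.14, 0.038, 3.11]
contact_force: [-1.1, -0.6, 3.7]
grip_width: 0.4
```

```bash
python3 - <<'E'
from h import *
todo(-52,60)
E
```

```text
t 6.1 tip [563.2 -60.5  58. ] force [-1.13 -0.56  3.72] grip 0.4 rpy [3.14  0.038 3.11 ]
delta tool cm [-0.02 -0.09 -0.2 ] twist deg 0.4 box xy -3.1 -51.1
```

The −52 field is recessed: first contact is at 58.0 with 3.7 N. That's the catch, so I'll press it down.

>>> jog_arm:
  targets:
    - [0,0,0.15,0,1]
    - [0,0,0.15,0,1]

```text
time: 6.27
tool_pos: [556.4, -60.5, 233.4]
tcp_rot: [3.14, 0.038, 3.11]
contact_force: [-2.0, 0.5, 3.7]
grip_width: 0.5
```

>>> jog_arm:
  targets:
    - [0,0,0.15,0,1]
    - [0,0,0.15,0,1]

```text
time: 6.43
tool_pos: [556.5, -60.5, 231.0]
tcp_rot: [3.141, 0.039, 3.11]
contact_force: [-6.2, 1.2, 21.9]
grip_width: 0.4
```

```bash
python3 - <<'E'
from h import *
todo(-52,53)
E
```

```text
t 6.43 tip [563.4 -60.6  53.1] force [-6.23  1.24 21.87] grip 0.4 rpy [3.141 0.039 3.11 ]
delta tool cm [ 0.01 -0.09  0.01] twist deg 0.5 box xy -2.9 -51.1
```

It gave way at 4 N over about 5 mm and bottomed at 53.1 with 22 N. I'll hold it down briefly and look.

>>> jog_arm:
  targets:
    - [0,0,0.15,0,1]
    - [0,0,0.15,0,1]

```text
time: 6.6
tool_pos: [556.4, -60.5, 231.1]
tcp_rot: [3.141, 0.04, 3.111]
contact_force: [-6.8, 1.2, 17.9]
grip_width: 0.6
```

>>> jog_arm:
  targets:
    - [0,0,-0.5,0,1]
    - [0,0,-1,0,1]
    - [0,0,-2,0,1]
    - [0,0,-3,0,1]
    - [0,0,-3,0,1]
    - [0,0,-3,0,1]

```text
time: 7.1
tool_pos: [550.2, -60.2, 354.9]
tcp_rot: [3.137, 0.027, 3.11]
contact_force: [0.9, 0.5, -0.1]
grip_width: 0.4
```

```bash
python3 - <<'E'
from h import *
todo(-52,53)
cv2.imwrite("pics/w3.png",bot.capture("wrist")); cv2.imwrite("pics/s3.png",bot.capture("scene"))
E
```

```text
t 7.1 tip [555.  -59.6 176.9] force [ 0.86  0.53 -0.05] grip 0.4 rpy [3.137 0.027 3.11 ]
delta tool cm [-0.5  -0.21 12.41] twist deg 0.4 box xy -11.3 -50.5
```

View pics/s3.png

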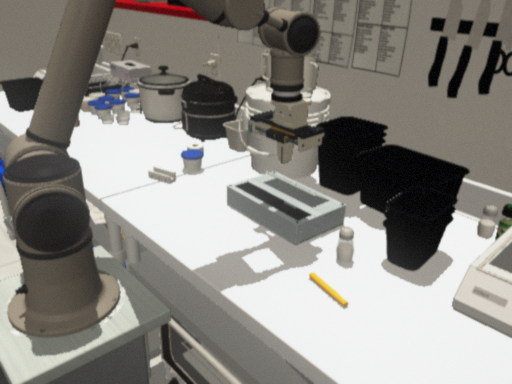

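View pics/w3.png

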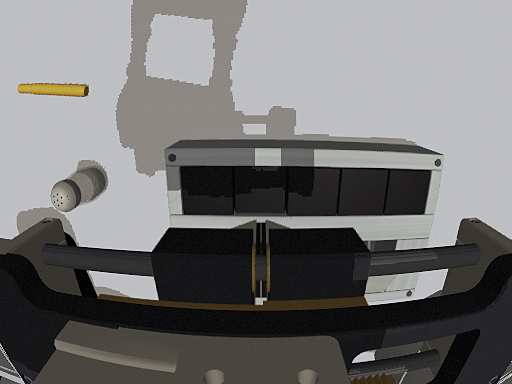

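The scene view shows the lid region at (285,195) changed from light to dark, consistent with the lid being raised. I'll draw back towards the robot and let the arm settle for a clear view.

>>> jog_arm:
  targets:
    - [3,0,-1,0,1]
    - [3,0,-1,0,1]
    - [3,0,-0.5,0,1]
    - [3,0,0,0,1]
    - [2,0,0,0,1]
    - [1,0,0,0,1]
    - [0,0,0,0,1]
    - [0,0,0,0,1]
    - [0,0,0,0,1]

```text
time: 7.95
tool_pos: [395.0, -55.1, 376.4]
tcp_rot: [3.14, 0.039, 3.11]
contact_force: [-0.6, 0.2, -0.6]
grip_width: 0.3
```

```bash
python3 - <<'E'
from h import *
todo(-52,53)
t=bot.capture("top"); s=bot.capture("scene"); 
cv2.imwrite("pics/t4.png",t); cv2.imwrite("pics/s4.png",s); cv2.imwrite("pics/w4.png",bot.capture("wrist"))
a=cv2.resize(s[150:320,200:400],None,fx=3.5,fy=3.5,interpolation=cv2.INTER_CUBIC); cv2.imwrite("pics/s4z.png",a)
for n,i0,i1 in(("top",cv2.imread("pics/top0.png"),t),("scene",cv2.imread("pics/scene0.png"),s)):
    for nm,lo,hi in(("marker",(15,120,80),(40,255,255)),("cup",(100,120,60),(130,255,255))):
        for i in(i0,i1):
            h=cv2.cvtColor(i,cv2.COLOR_BGR2HSV); m=cv2.inRange(h,lo,hi)
            if n=="scene": m[:140]=0; m[:,:150]=0
            cs,_=cv2.findContours(m,0,2); k=max(cs,key=cv2.contourArea); print(n,nm,cv2.minAreaRect(k)[0],cv2.contourArea(k))
todo(-52,53)
E
```

```text
t 7.95 tip [402.1 -55.  198.6] force [-0.56  0.17 -0.57] grip 0.3 rpy [3.14  0.039 3.11 ]
delta tool cm [-15.55  -0.16  15.18] twist deg 0.4 box xy -164.3 -51.9
top marker (385.4706115722656, 232.61767578125) 128.0
top marker (385.4706115722656, 232.61767578125) 128.5
top cup (132.75, 165.75) 501.5
top cup (132.75, 165.75) 502.5
scene marker (328.2117614746094, 289.2529602050781) 209.5
scene marker (327.9646911621094, 289.0411682128906) 209.0
scene cup (192.0, 153.5) 110.5
scene cup (192.0, 153.5) 110.5
t 8.1 tip [402.3 -55.1 198.4] force [-0.29  0.32 -0.12] grip 0.4 rpy [3.14  0.039 3.11 ]
delta tool cm [-15.53  -0.16  15.16] twist deg 0.4 box xy -164.1 -51.9
```

View pics/s4z.png

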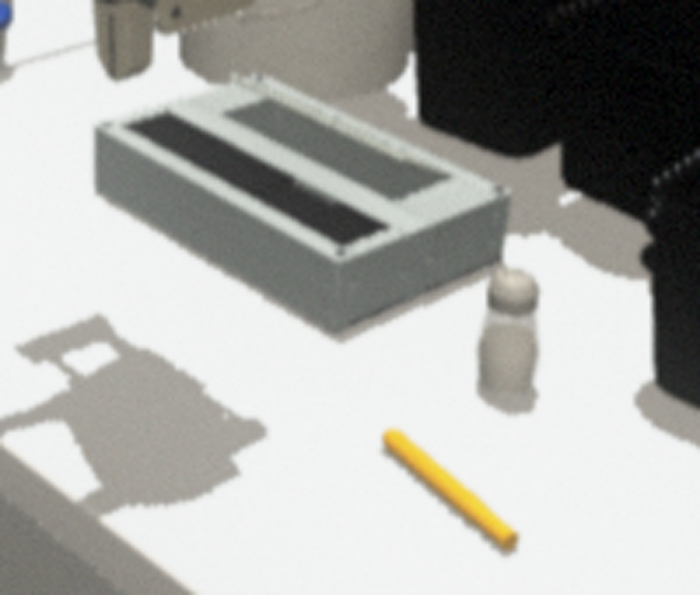

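View pics/t4.png

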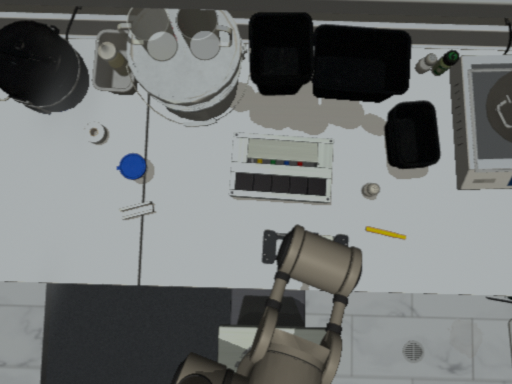

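View pics/w4.png

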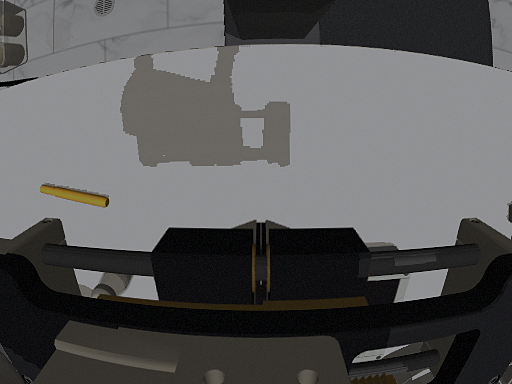

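The top view shows the lid open, with the interior visible at about (283,161) and the lid's front edge at about row 160. In the scene view the lid stands edge-on. Marker, cup, block and shaker look unmoved. I'll check the lid angle from the front-edge pixel.

```bash
python3 - <<'E'
from h import *
c=bot.calibration("top")
for a in (0,.3,.4,.5):
    p=P+bx*(49+77-70*np.cos(a)); p[2]=60+70*np.sin(a); print(a,proj(c,p).round(1))
im=cv2.imread("pics/t4.png"); g=cv2.cvtColor(im,cv2.COLOR_BGR2GRAY)
print("col means rows 140-182",g[140:182,272:292].mean(1).round(0).astype(int))
cv2.imwrite("pics/t4z.png",cv2.resize(im[125:210,222:345],None,fx=6,fy=6,interpolation=cv2.INTER_CUBIC))
a=cv2.imread("pics/top0.png")
for n,(x0,x1,y0,y1) in dict(block=(110,165,195,225),shaker=(355,390,175,205)).items():
    print(n,"max diff",cv2.absdiff(a,im)[y0:y1,x0:x1].max(), "mean",cv2.absdiff(a,im)[y0:y1,x0:x1].mean().round(2))
E
```

```text
0 [281.5 164.5]
0.3 [282.  162.3]
0.4 [282.2 161.1]
0.5 [282.4 159.7]
col means rows 140-182 [133 140 146 146 146 147 150 150 149 148 147 147 148 148 147 149 150 151
 151 133  87  58  53  54  76 138 166 170 170 171 173 173 173 171 150  91
  47  37  36  37  37  37]
block max diff 11 mean 7.87
shaker max diff 25 mean 7.81
```

View pics/t4z.png

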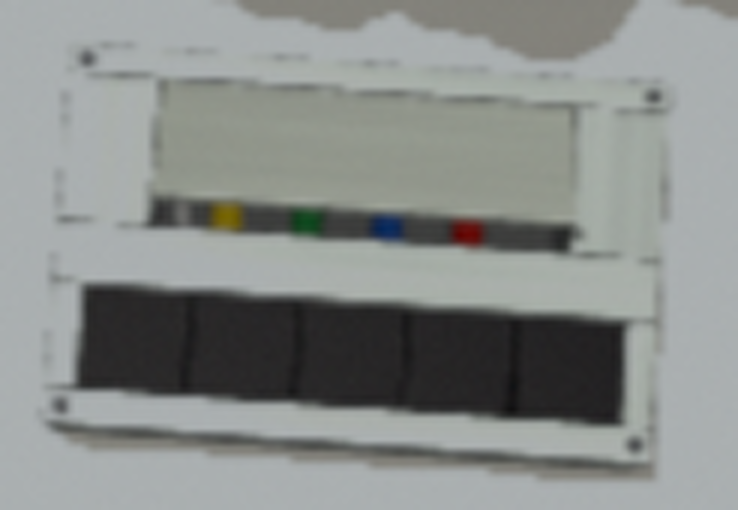

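The front edge sits at row ~159.7, which matches 0.5 rad. The bystanders are unchanged, so I'm handing in.

```bash
python3 - <<'E'
from h import *
print(bot.close_job())
E
```

```text
the job is handed in; nothing more can be done
None
```

The catch was the field at y = −52 mm. I pressed it fully home, the lid popped ajar, and I handed the job in; no verdict was reported.

**Feeling:** I touched the fields with closed fingertips. Those at +104, +52 and 0 were rigid and flush, giving 19–23 N with the tip at about 60.2 mm. The −52 field was recessed: first contact came at 58.0 mm. It gave way at about 4 N and bottomed at 53.1 mm with 22 N. I did not need to try −104.

**Last checks:**
- **Lid:** in the top view its front edge lies at row ~159.7, where an opening of 0.5 rad would put it.
- **Bystanders:** the cup is unmoved. The marker is unmoved in the top view and within 0.3 px in the scene view. The block and shaker differ from the first picture only by a general brightness change of about 8 grey levels (at most 25, at the shaker).
- **Hand:** it was drawn back about 160 mm in front of the panel with the tips at z ≈ 198 mm, with wrist force at noise level. The clock stood at about 8.1 s.

**What disagreed:**
- The tool tilted by up to 0.04 rad along the way. I worked out the tip position with that included.
- The wrist-camera cross-check of the panel position differed from the top view by a few mm, and by up to about 14 mm at one roughly read corner. The touch heights and the visible lid confirmed the result.

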